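# Wedge the retaining clip off the sloping guide rod

## Robot

A 6-joint arm with a two-finger parallel gripper is mounted at the origin on the work surface. World frame = base frame: x ahead of the robot, y to its left, z up, the work surface at z = 0. Lengths are in m, angles in rad, forces in N, time in s.
With the tool pointing down it reaches from about 0.4 to 0.925 m from the base axis. Payload 3.4 kg.
Tool frame: the origin (TCP) lies at the very end of the fingers, on their centre line; the grasp point (between the pads) lies 19 mm behind it; z points along the fingers, y is the line along which they close (so a half turn about z gives the same grasp; the last joint's range is limited). The gripper opens to 85 mm and grips with 20 to 120 N. Pads are 22 mm wide; open, the fingers measure 114 mm over their backs; the gripper's body (76 mm by 85 mm) begins 54 mm behind the grasp point. The pads swing forward as they close: fully open they stand 13 mm farther back than shut.
Start: joints at [-1.28, 0.307, 1.506, -0, 1.328, -0.073], TCP at [0.205, -0.537, 0.231] pointing down, gripper open.
Joint ranges: [-3.12, 3.12], [-1.05, 2.28], [0.14, 2.33], [-1.42, 4.57], [0.1, 2.73], [-2.68, 2.68]. Speed limits (rad/s): [2.57, 2.57, 3.14, 3.14, 3.14, 3.14].

## Interface

Orientations are given as a 3x3 rotation matrix whose columns are the frame's x, y, z axes.
In Python, from station import arm gives the robot as it stands.
- The arm moves only by the tool drive_tool, never from a script. Its argument "plan" is one flat list of numbers, 4 for each row, row after row: the shift along the tool's x, y, z in cm, then the turn about the tool's z in degrees. In form: [x, y, z, twist, x, y, z, twist, ...]. A call has 1 to 8 rows; each row shifts and turns the commanded pose from where the row before left it, along the tool's axes as they then stand; what a row does not reach is not made up. A row lasts 1/12 s, in which the tool goes at most 41.7 mm and 7.16 degrees, less where a joint would pass 70% of its speed; a pose out of reach is approached as far as the arm can. A call is refused whole if a number of a shift passes 4.17 or a number of a turn 7.16, either way. A call with a gripper value outside its range is refused whole. "gripper" is the opening, from -1 (shut) to 1 (fully open), set as the call begins (left out, the last holds). The fingers move at their own pace and stop on an object; the grip force is fixed at half the most. Time passes only in rows, so rows that do not move let the fingers close. It gives the time, the measured TCP pose, the force, the opening and the grip force at its end, in the units of the state.
- arm.get_state(): the state, without advancing time (a new reading comes with each control period).
- arm.get_image(name): name is "scene" or "side" or "wrist"; returns a dict with "img" (400x640x3 uint8, red, green, blue), "fx", "fy", "cx", "cy" (pixels), "R" (3x3) and "t" (3): a world point X has camera coordinates R X + t; the wrist camera has in their place "T_tool_cam" (4x4, takes a point from camera to tool coordinates, whose origin is the TCP and whose axes are the flange's). Camera axes: x right, y down, z forward; pixel columns grow to the right and rows downward; lengths in m; the calibration is good to about 2 mm. A picture is of the moment at which its call begins: read the wrist's pose just before it. There is no depth.
- arm.close_job(): hands the job in; it is judged then, once.
The state is a dict: "t": time; "joints": joint angles; "joint_vel": joint speeds; "tau": joint torques, N m; "ee_pos": TCP position; "orientation": TCP orientation; "force": force on the tool from outside, world axes, zero at the start; "moment": the same for the moment, N m; "gripper_width": finger opening in m; "gripper_force": force on a finger pad.
Only numpy, scipy, OpenCV 4.12 (cv2) and the standard library are available. Lean on these libraries where they do the work, as an engineer would, in place of code of your own. Each camera call takes 0.05 s, during which the arm holds its last target. There are 200 camera calls.

## Task

Take the spring clip off the sloping guide rod: pick up the plastic wedge, slide it down along the top of the rod and under the clip's bridge until the clip is pushed up free of the rod, without touching the clip with the gripper while it is still snapped on. Then set the wedge back down on the open deck and put the clip in the metal parts tray. Leave the other things on the deck where they stand.

Things in the scene. Friction and masses are not known exactly. Their poses are not given: they have to be found in the camera images.
- stand: Dark steel stand of the sloping rod, fixed. Origin: under the clip's seat, at deck level; x points the way the rod rises. Base plate 80 mm wide, 12 mm thick, from x = -63 to +153 mm. It holds the rod from below only.
- rod: Polished steel guide rod, 16 mm across, sloping 32 deg, rising away from the robot. Origin: on its axis at the middle of the clip's seat, 105 mm above the deck. x: up along the rod; z: square to the rod, upwards (32 deg off vertical); y: level, across. Its top line (z = 8 mm) is free from x = -30 to 150 mm.
- stop_top (a point): Midway between the tops of the two stop posts just below the seat (frame as the rod's): they span rod x = -22 to -10 mm, y = 9.5 to 19 mm on each side (19 mm clear between), up to rod z = 26 mm, and keep the clip from sliding down. Beside the seat two cheeks (y = 19 to 24 mm each side, up to z = 14 mm) keep it from rolling over.
- clip: Steel spring clip, 50 g, snapped on the rod from above; its frame then matches the rod's. 20 mm long in x, bridge 30 mm wide (y) from z = 16 to 20 mm; two sprung jaws go down at y = 11 to 15 mm each side to z = -9 mm, with lips under the rod. Freed (bridge pushed up some 10 mm, up to about 10 N) it rises by itself and stays loosely astride the rod, some 14 mm higher, leaning up to 20 deg along it.
- clip_window (a point): Middle of the window under the clip's bridge (clip z = 12 mm): 8 mm high, 18 mm wide, open along the rod, between the rod's top and the bridge's underside.
- clip_tab (a point): Top of the clip's pull tab (clip z = 46 mm), a block 16 mm (x) by 10 mm (y) standing 26 mm high on the bridge; grip it here, with fingers on its two y faces.
- wedge: Grey slippery plastic wedge tool, 120 mm long, about 70 g, standing on its sole. Origin: on the sole below the middle of the grip, an upright block 30 (x) by 22 (y) by 52 mm (z). The blade points to -x, 8 mm wide: 3 mm thick at the tip (x = -105 mm), rising evenly to 21 mm at x = -43 mm, then level to the grip. In use its x lies along the rod's x, sole on the rod.
- wedge_tip (a point): The lower edge of the wedge's thin tip (wedge x = -105 mm, z = 0).
- tray: Low open parts tray of steel sheet, 120 mm (x) by 100 mm (y), 22 mm high, walls and floor 3 mm, fixed. Origin: centre of its underside.
- well_plate: White 96-well plate, 128 by 86 by 15 mm, a bystander. Origin: centre of its underside.
- reagent: White bottle, 52 mm across, 100 mm tall, a bystander. Origin: centre of its underside.
- collar: Steel shaft collar (ring) 28 mm across, 12 mm high, lying flat, a bystander. Origin: centre of its underside.
- spacer: Grey plastic spacer bar 75 by 16 by 10 mm, lying flat, a bystander. Origin: centre of its underside.
- screwdriver: Screwdriver with a black handle lying near the robot, a bystander. Origin: on its underside, about mid-length.
- spanner: Steel open-ended spanner lying at the back right, a bystander. Origin: on its underside, about mid-length.
Not all that is in view belongs to the job. Leave any green look-alike of the clip alone.

How it is judged:
On the way, in this order (a step that is already met when the one before it is completed fails the run):
1. the wedge lies along the rod and bears on the clip while the clip is still snapped on (contact force between wedge and clip above 1 N and z of clip in the frame of rod below 0.007 m and angle between the x axis of wedge and the x axis of rod, either way round below 0.3 rad), for 0.1 s.
2. the clip has been pushed up free of the rod, and stands at least 10 mm higher than at first (z of clip in the frame of rod above 0.01 m), for 0.2 s.
At the end, for the whole second after the job is handed in: the clip rests inside the parts tray (its origin within the tray's walls and under 35 mm above the deck, touching the tray), the wedge lies or stands on the deck (origin and tip under 14 mm high), touching neither tray nor stand, and both are released and at rest (under 30 mm/s) (x of clip in the frame of tray between -0.057 and 0.057 m and y of clip in the frame of tray between -0.047 and 0.047 m and height (world z) of clip below 0.035 m and contact force between clip and tray above 0.1 N and linear speed of each of clip, wedge below 0.03 m/s and height (world z) of each of wedge, wedge_tip below 0.014 m and contact force between wedge and tray below 0.05 N and contact force between wedge and stand below 0.05 N).
It fails at once if the gripper or arm touches the clip while it is still snapped on the rod (raised by less than 7 mm) (distance between clip and rod below 0.007 m and contact force between any of the fingers, the arm and clip above 0.5 N).
It fails at once if a bystander (well plate, bottle, collar, spacer, screwdriver or spanner) is moved by more than 25 mm (distance of any of well_plate, reagent, collar, spacer, screwdriver, spanner from where it was at the start of the episode above 0.025 m).
It also fails if it takes over 67 s, if anything falls off the work surface, if the arm or the gripper's body presses on something with over 40 N, if the wrist force passes 120 N, or if a joint passes its speed limit or range.

## Working session

There is one attempt and no reset: what is moved stays moved. The work goes in short steps, Python scripts to look and compute and a tool call to move; the robot and the scene stay as the last step left them, time stands still between calls to the robot, and variables do not carry over. Pictures are saved under pics/ and viewed, at most 10 in all, crops included, and the job is handed in when it is done.

Besides the shell and the picture viewer there is one more tool, called after "Emit:" as name(argument=value, ...), one argument or row to a line, values as JSON. drive_tool: Moves the arm, as the interface text tells. Its arguments: {"type":"object","properties":{"plan":{"type":"array"},"gripper":{"type":"number"}},"required":["plan"]}

```bash
mkdir -p pics; ls
python3 - <<'E'
from station import arm
import cv2,numpy as np
s=arm.get_state();print(s)
for n in("scene","side","wrist"):
    d=arm.get_image(n);cv2.imwrite(f"pics/{n}0.png",d["img"][:,:,::-1]);print({k:np.round(v,4).tolist() for k,v in d.items() if k!="img"})
E
```

```text
pics
{'t': 0.0, 'joints': array([-1.27947449e+00,  3.07570391e-01,  1.50764834e+00,  1.51576834e-05,
        1.32843741e+00, -7.35115720e-02]), 'joint_vel': array([-0.00153012, -0.000345  ,  0.00069649,  0.00056827, -0.00219475,
        0.00079352]), 'tau': array([-2.60891800e-03, -4.57557034e+01, -2.51916879e+01, -5.75927402e-05,
        1.33569757e-02, -1.72154591e-05]), 'ee_pos': array([ 0.20493147, -0.53649458,  0.23039201]), 'orientation': array([[ 9.34184565e-01,  3.56789662e-01, -5.78577133e-04],
       [ 3.56790092e-01, -9.34182480e-01,  1.98076825e-03],
       [ 1.66221015e-04, -2.05683372e-03, -9.99997871e-01]]), 'force': array([-0.36822461,  0.10296963,  0.12818728]), 'moment': array([ 0.00300199, -0.06572212, -0.02644581]), 'gripper_force': 0.0, 'gripper_width': 0.08564539569522925}
{'fx': 361.2871, 'fy': 361.2871, 'cx': 320.288, 'cy': 197.4052, 'R': [[0.5311, 0.8472, -0.0089], [0.6791, -0.4319, -0.5936], [-0.5067, 0.3092, -0.8047]], 't': [-0.2548, -0.2836, 1.278]}
{'fx': 461.2193, 'fy': 461.2193, 'cx': 317.4293, 'cy': 207.0121, 'R': [[-0.714, -0.7, 0.0154], [-0.438, 0.4294, -0.7898], [0.5463, -0.5706, -0.6132]], 't': [0.3533, 0.3031, 0.8991]}
{'fx': 353.6706, 'fy': 353.6706, 'cx': 319.0413, 'cy': 200.7385, 'T_tool_cam': [[-0.0, -0.9638, -0.2664, 0.0685], [1.0, 0.0001, -0.0007, 0.0002], [0.0007, -0.2664, 0.9638, -0.1421], [0.0, 0.0, 0.0, 1.0]]}
```

View pics/scene0.png

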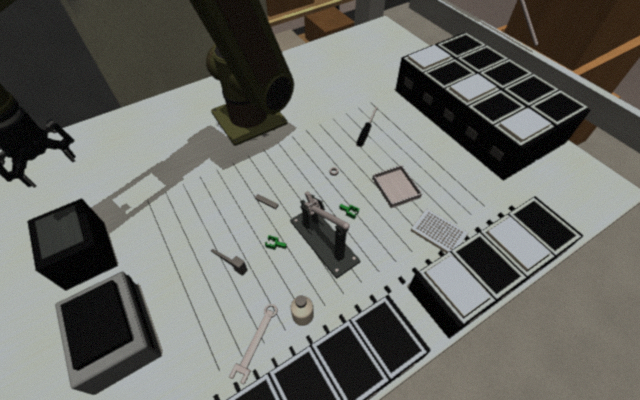

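View pics/side0.png

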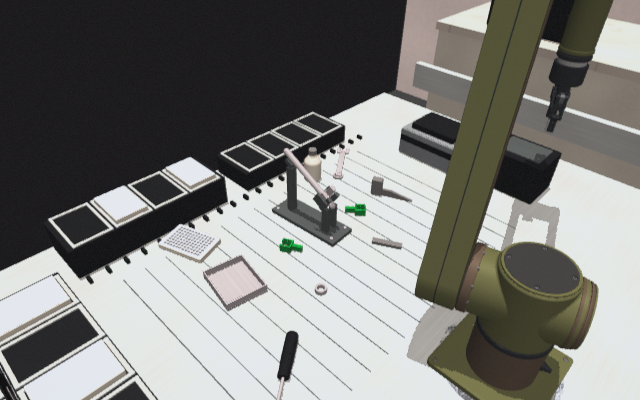

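The scene picture shows the wedge (grip at about (238,264), blade tip near (212,249)), the rod stand at (325,235) and the tray at (397,186). In the side picture the wedge is at (378,186), the clip at (327,198) and the tray at (235,282).

Candidates for the clip (scene pixels): grey part on the low rod end (312,203), and green look-alikes at (275,242) and (350,210). For the wedge: grey blade with block (238,264), or the plain spacer bar (267,200). I choose the grey clip on the rod and the grey bladed block, and check both in a crop.

Run:
```python
import cv2,numpy as np
a=cv2.imread("pics/scene0.png")[180:280,200:365];b=cv2.imread("pics/side0.png")[140:250,260:420]
a=cv2.resize(a,(495,300),interpolation=cv2.INTER_CUBIC);b=cv2.resize(b,None,fx=5,fy=5,interpolation=cv2.INTER_CUBIC)
cv2.imwrite("pics/side_c.png",b)
a=cv2.resize(cv2.imread("pics/scene0.png")[180:290,200:360],None,fx=5,fy=5,interpolation=cv2.INTER_CUBIC);cv2.imwrite("pics/scene_c.png",a)
```

```text
(no output)
```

View pics/scene_c.png

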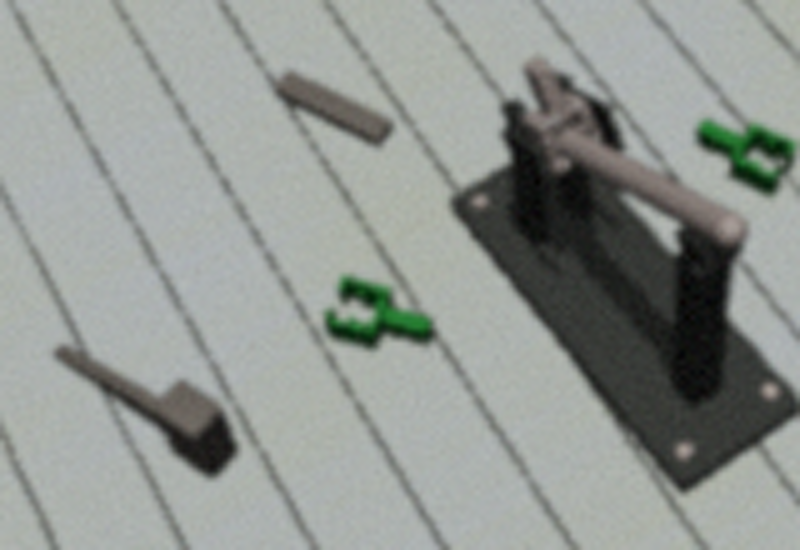

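View pics/side_c.png

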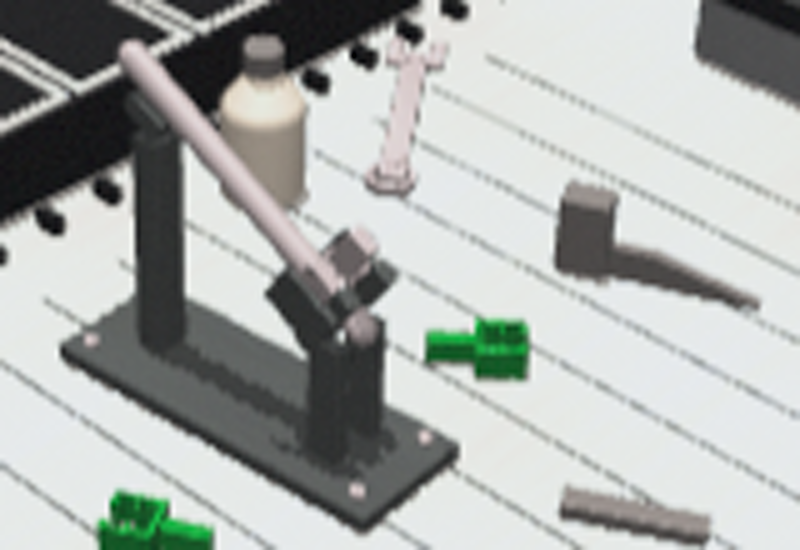

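Both crops confirm it: the grey clip sits astride the rod by the stop posts (scene crop (560,115), side crop (345,285)). The wedge has its grip block at scene crop (200,430) and its tip at (60,352); in the side crop the tip is at (757,303). Next I triangulate.

```bash
cat > h.py <<'E'
from station import arm
import numpy as np,cv2
def cam(name):
    s=arm.get_state();d=arm.get_image(name)
    if "R" in d: R,t=np.array(d["R"]),np.array(d["t"])
    else:
        T=np.eye(4);T[:3,:3]=s["orientation"];T[:3,3]=s["ee_pos"];M=np.linalg.inv(T@np.array(d["T_tool_cam"]));R,t=M[:3,:3],M[:3,3]
    K=np.array([[d["fx"],0,d["cx"]],[0,d["fy"],d["cy"]],[0,0,1]])
    return d["img"][:,:,::-1].copy(),K,R,t
def ray(c,p):
    _,K,R,t=c; return -R.T@t, R.T@np.linalg.inv(K)@np.array([p[0],p[1],1.])
def onz(c,p,z):
    o,d=ray(c,p); return o+d*(z-o[2])/d[2]
def tri(c1,p1,c2,p2):
    P=[c[1]@np.c_[c[2],c[3]] for c in(c1,c2)]
    X=cv2.triangulatePoints(P[0],P[1],np.array(p1,float).reshape(2,1),np.array(p2,float).reshape(2,1))[:,0];return X[:3]/X[3]
def proj(c,X):
    X=np.atleast_2d(X);q=(c[1]@(c[2]@X.T+c[3][:,None])).T;return q[:,:2]/q[:,2:]
E
python3 - <<'E'
from h import *
np.set_printoptions(precision=4,suppress=True)
S=cam("scene");D=cam("side")
sc=lambda x,y:(200+(x-2)/5,180+(y-2)/5); sd=lambda x,y:(260+(x-2)/5,140+(y-2)/5)
print("screws scene",[onz(S,sc(*p),.013) for p in((480,203),(683,450),(769,391))])
print("screws side",[onz(D,sd(*p),.013) for p in((90,341),(425,438),(357,490))])
print("corner scene",[onz(S,sc(*p),.012) for p in((455,205),(685,490))],"side",[onz(D,sd(*p),.012) for p in((62,350),(365,528),(460,450))])
print("rodtop",tri(S,sc(728,232),D,sd(132,52)),"rodlow",tri(S,sc(540,68),D,sd(363,325)))
print("wedge tip",onz(S,sc(60,352),.0015),onz(D,sd(757,303),.0015))
print("wedge top c",[onz(S,sc(*p),.052) for p in((178,384),(238,420+0),(222,408),(165,412),(207,434))])
for n,c,lo,hi in(("scene",S,(375,160),(425,212)),("side",D,(198,250),(272,312))):
    im=c[0][lo[1]:hi[1],lo[0]:hi[0]].astype(int);hsv=cv2.cvtColor(im.astype(np.uint8),cv2.COLOR_BGR2HSV)
    m=((im[:,:,2]-im[:,:,1]>6)|(hsv[:,:,2]<110)).astype(np.uint8)
    m=cv2.morphologyEx(m,cv2.MORPH_OPEN,np.ones((3,3)))
    k=max(cv2.findContours(m,0,2)[0],key=cv2.contourArea);r=cv2.minAreaRect(k);b=cv2.approxPolyDP(k,5,True)[:,0]+lo
    print(n,"tray",r[0]+np.array(lo),[onz(c,p,.022) for p in b])
    g=cv2.cvtColor(c[0],cv2.COLOR_BGR2HSV)
    mm=((g[:,:,1]>120)&(abs(g[:,:,0].astype(int)-60)<15)).astype(np.uint8)
    print("green",[onz(c,p,.008) for p in cv2.connectedComponentsWithStats(mm)[3][1:][:4]])
E
```

```text
screws scene [array([ 0.4733, -0.0768,  0.013 ]), array([ 0.6575, -0.0638,  0.013 ]), array([ 0.6538, -0.008 ,  0.013 ])]
screws side [array([ 0.6552, -0.0086,  0.013 ]), array([ 0.4729, -0.0778,  0.013 ]), array([ 0.47  , -0.0232,  0.013 ])]
corner scene [array([ 0.4664, -0.089 ,  0.012 ]), array([ 0.6757, -0.0746,  0.012 ])] side [array([0.6609, 0.0067, 0.012 ]), array([ 0.4487, -0.0062,  0.012 ]), array([ 0.4546, -0.0845,  0.012 ])]
rodtop [ 0.6472 -0.0386  0.1855] rodlow [ 0.477  -0.0327  0.1092]
wedge tip [ 0.4283 -0.31    0.0015] [ 0.4281 -0.3115  0.0015]
wedge top c [array([ 0.5088, -0.2667,  0.052 ]), array([ 0.5426, -0.2499,  0.052 ]), array([ 0.5325, -0.2538,  0.052 ]), array([ 0.5194, -0.2784,  0.052 ]), array([ 0.5413, -0.2659,  0.052 ])]
scene tray [396.1765 186.2059] [array([0.4806, 0.2916, 0.022 ]), array([0.4634, 0.2051, 0.022 ]), array([0.5802, 0.1693, 0.022 ]), array([0.5999, 0.2591, 0.022 ])]
green [array([-0.8696,  0.1237,  0.008 ]), array([-0.8577,  0.16  ,  0.008 ]), array([-0.7872,  0.214 ,  0.008 ]), array([-0.7079,  0.1961,  0.008 ])]
side tray [235.3 281.1] [array([0.5665, 0.1823, 0.022 ]), array([0.5851, 0.271 , 0.022 ]), array([0.4627, 0.3036, 0.022 ]), array([0.4454, 0.2115, 0.022 ])]
green [array([ 0.5048, -0.1627,  0.008 ]), array([0.5253, 0.0684, 0.008 ])]
```

Emit:
drive_tool(
  plan=[3.5,-1.3,0,0,3.8,-1.4,0,0,3.8,-1.4,0,0,3.8,-1.4,0,0,3.8,-1.4,0,0,3.8,-1.4,0,0,3.8,-1.4,0,0,3.5,-1.3,0,0],
  gripper=1,
)

```text
t: 0.92
ee_pos: [0.4457, -0.3263, 0.2314]
orientation: [[0.934, 0.357, 0.0], [0.357, -0.934, 0.0], [0.0, 0.0, -1.0]]
force: [0.5, -1.3, 0.3]
gripper_width: 0.0851
gripper_force: 0.0
```

Emit:
drive_tool(
  plan=[3,-1,0,0,2,-0.6,0,0,0,0,0,0,0,0,0,0],
)

```text
t: 1.25
ee_pos: [0.4859, -0.2945, 0.2311]
orientation: [[0.933, 0.359, -0.001], [0.359, -0.933, -0.0], [-0.001, -0.0, -1.0]]
force: [-0.5, -1.1, 0.5]
gripper_width: 0.0852
gripper_force: 0.0
```

Run:
```python
from h import *
W=cam("wrist");s=arm.get_state();print(s["ee_pos"],s["orientation"][:,0],s["t"])
np.savez("w1.npz",K=W[1],R=W[2],t=W[3],im=W[0]);cv2.imwrite("pics/w1.png",W[0])
print(proj(W,[[.428,-.311,0],[.528,-.262,.052]]))
```

```text
[ 0.48501603 -0.29513807  0.23103499] [ 0.93372369  0.35799289 -0.00107711] 1.3
[[314.32572659 222.48177955]
 [302.05497388 123.29938286]]
```

View pics/w1.png

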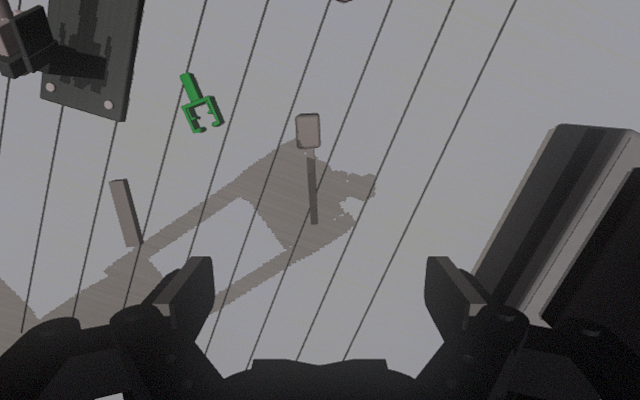

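The wrist picture shows the wedge with its grip top centred at about (308,131) and its tip at (314,223). The green look-alike is at (200,103), the spacer at (126,212), and the stand with the clip is at upper left.

Run:
```python
from h import *
np.set_printoptions(precision=4,suppress=True)
z=np.load("w1.npz");W=(z["im"],z["K"],z["R"],z["t"])
tip=onz(W,(314,223.5),.001);c=onz(W,(308.3,130.3),.052);print(tip,c,np.linalg.norm((c-tip)[:2]),np.degrees(np.arctan2(*(c-tip)[1::-1])))
print("corners",[onz(W,p,.052) for p in((296,115),(318,113.5),(320.5,147),(298.5,148))])
s=arm.get_state();R=s["orientation"];print("tool d",R.T@(c-s["ee_pos"])*100, "yaw",np.degrees(np.arctan2(R[1,0],R[0,0])))
print("screws",[onz(W,p,.013) for p in((50.5,88),(109,104.5))])
```

```text
[ 0.4271 -0.311   0.001 ] [ 0.5243 -0.2693  0.052 ] 0.10573661872818342 23.196828922775364
corners [array([ 0.5328, -0.2545,  0.052 ]), array([ 0.541 , -0.2722,  0.052 ]), array([ 0.5143, -0.2848,  0.052 ]), array([ 0.5063, -0.2666,  0.052 ])]
tool d [ 4.6083 -1.0001 17.8988] yaw 20.976996361193006
screws [array([ 0.469 , -0.0213,  0.013 ]), array([ 0.4741, -0.0776,  0.013 ])]
```

Emit:
drive_tool(
  plan=[2.3,-0.5,0,0,2.35,-0.5,0,-2.3,0,0,3.5,0,0,0,4,0,0,0,4,0,0,0,4,0,0,0,3.5,0,0,0,1.5,0],
)

```text
t: 1.97
ee_pos: [0.5208, -0.269, 0.0217]
orientation: [[0.92, 0.392, -0.007], [0.392, -0.92, 0.004], [-0.005, -0.006, -1.0]]
force: [-1.0, -0.1, -0.1]
gripper_width: 0.0855
gripper_force: 0.0
```

Emit:
drive_tool(
  plan=[0,0,0,0,0,0,0,0],
)

```text
t: 2.13
ee_pos: [0.5237, -0.2702, 0.0255]
orientation: [[0.92, 0.392, -0.002], [0.392, -0.92, 0.001], [-0.002, -0.002, -1.0]]
force: [-0.3, -0.7, -0.1]
gripper_width: 0.0851
gripper_force: 0.0
```

Emit:
drive_tool(
  plan=[0,0,0.4,0,0,0,0,0,0,0,0,0,0,0,0,0,0,0,0,0,0,0,0,0,0,0,0,0,0,0,0,0],
  gripper=-1,
)

```text
t: 2.8
ee_pos: [0.5258, -0.2697, 0.0234]
orientation: [[0.919, 0.394, 0.002], [0.394, -0.919, -0.001], [0.001, 0.002, -1.0]]
force: [-0.6, 0.4, 6.3]
gripper_width: 0.0211
gripper_force: 59.3
```

Emit:
drive_tool(
  plan=[0,0,0,0,0,0,0,0,0,0,0,0,0,0,0,0],
)

```text
t: 3.13
ee_pos: [0.5258, -0.2697, 0.0234]
orientation: [[0.919, 0.394, 0.002], [0.394, -0.919, -0.001], [0.001, 0.002, -1.0]]
force: [-0.3, 0.4, 6.2]
gripper_width: 0.0214
gripper_force: 59.3
```

Emit:
drive_tool(
  plan=[0,0,-4,0,0,0,-4,0,0,0,-4,0,0,0,-3,-7.1,0,0,-3,-7.1,0,0,-3,-7.1,0,0,-3,-7.1,0,0,-1.2,-7.1],
)

```text
t: 3.8
ee_pos: [0.5267, -0.2701, 0.2791]
orientation: [[0.514, 0.858, 0.006], [0.858, -0.514, -0.004], [-0.0, 0.007, -1.0]]
force: [1.1, 0.3, -1.5]
gripper_width: 0.0212
gripper_force: 59.0
```

Emit:
drive_tool(
  plan=[0,0,0,-7.1,0,0,0,-7.1,0,0,0,-7.1,0,0,0,-7.1,0,0,0,-7.1,0,0,0,0,0,0,0,0],
)

```text
t: 4.38
ee_pos: [0.5249, -0.2692, 0.274]
orientation: [[-0.07, 0.998, -0.001], [0.998, 0.07, 0.0], [0.0, -0.001, -1.0]]
force: [-0.3, 1.0, -0.7]
gripper_width: 0.0214
gripper_force: 58.9
```

Emit:
drive_tool(
  plan=[3.8,0.76,0,0,3.9,0.76,0,0,3.9,0.76,0,0,3.9,0.76,0,0,3.9,0.76,0,0,3.9,0.76,0,0,3.9,0.76,0,0,3.8,0.76,0,0],
)

```text
t: 5.05
ee_pos: [0.5627, 0.0463, 0.2743]
orientation: [[-0.07, 0.998, 0.0], [0.998, 0.07, 0.0], [0.0, 0.0, -1.0]]
force: [0.7, 0.4, -1.2]
gripper_width: 0.0212
gripper_force: 58.9
```

Emit:
drive_tool(
  plan=[3.8,0.76,0,0,0,0,0,0,0,0,3,0,0,0,4,0,0,0,4,0,0,0,2.2,0,0,0,0,0,0,0,0,0],
)

```text
t: 5.72
ee_pos: [0.5669, 0.0825, 0.1412]
orientation: [[-0.071, 0.997, -0.004], [0.997, 0.071, -0.0], [-0.0, -0.004, -1.0]]
force: [0.3, 0.2, -0.1]
gripper_width: 0.021
gripper_force: 58.9
```

Run:
```python
from h import *
S=cam("scene");D=cam("side");s=arm.get_state();print(s["ee_pos"],s["orientation"])
a=cv2.resize(S[0][150:270,265:405],None,fx=2.85,fy=2.85,interpolation=cv2.INTER_CUBIC);b=cv2.resize(D[0][120:240,240:380],None,fx=2.85,fy=2.85,interpolation=cv2.INTER_CUBIC)
cv2.imwrite("pics/p5.png",np.hstack([a,b]))
```

```text
[0.56952568 0.08264889 0.144076  ] [[-7.19546024e-02  9.97402512e-01  3.28102249e-03]
 [ 9.97407908e-01  7.19542192e-02  2.34834565e-04]
 [-1.85882667e-06  3.28941520e-03 -9.99994590e-01]]
```

View pics/p5.png

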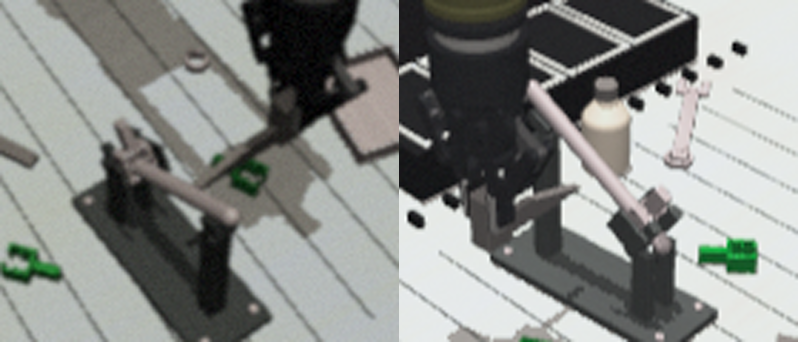

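The composite picture shows the wedge held level on the left side of the rod. Its blade tip points at the rod at (200,185) in the left half and (575,190) in the right half, clear of the clip. Since the tool can't tilt, I hook the blade under the rod and raise the grip so the wedge pivots tip-down between the pads.

Emit:
drive_tool(
  plan=[0,0,0.4,0,-1,0,0,0,-1.3,0,0,0,-1,0,0,0,0,0,0,0,0,0,0,0],
)

```text
t: 6.32
ee_pos: [0.5705, 0.0486, 0.1387]
orientation: [[-0.071, 0.997, 0.001], [0.997, 0.071, 0.0], [0.0, 0.001, -1.0]]
force: [-0.6, 0.0, -0.8]
gripper_width: 0.0213
gripper_force: 58.9
```

Emit:
drive_tool(
  plan=[0,0,-0.4,0,0,0,-0.4,0,0,0,-0.4,0,-0.2,0,-0.4,0,0,0,0,0],
)

```text
t: 6.73
ee_pos: [0.5718, 0.0486, 0.1552]
orientation: [[-0.074, 0.997, 0.003], [0.997, 0.074, 0.001], [0.001, 0.003, -1.0]]
force: [3.3, 3.2, -3.6]
gripper_width: 0.0211
gripper_force: 59.2
```

Emit:
drive_tool(
  plan=[-0.1,0,-0.4,0,-0.1,0,-0.4,0,-0.15,0,-0.4,0,-0.15,0,-0.4,0,-0.15,0,-0.4,0,0,0,0,0],
)

```text
t: 7.23
ee_pos: [0.5715, 0.0412, 0.1755]
orientation: [[-0.073, 0.997, 0.002], [0.997, 0.073, 0.0], [0.0, 0.002, -1.0]]
force: [1.9, 2.1, -3.8]
gripper_width: 0.021
gripper_force: 59.4
```

Emit:
drive_tool(
  plan=[-0.25,0,-0.4,0,-0.25,0,-0.4,0,-0.3,0,-0.45,0,-0.3,0,-0.45,0,-0.35,0,-0.45,0,-0.35,0,-0.4,0,0,0,0,0],
)

```text
t: 7.82
ee_pos: [0.573, 0.0227, 0.2012]
orientation: [[-0.073, 0.997, 0.002], [0.997, 0.073, -0.0], [-0.0, 0.002, -1.0]]
force: [1.4, 3.1, -1.2]
gripper_width: 0.0212
gripper_force: 59.3
```

Emit:
drive_tool(
  plan=[2,0,0,0,3,0,0,0,3,0,0,0,2,0,0,0,0,0,0,0,0,0,0,0],
)

```text
t: 8.32
ee_pos: [0.5646, 0.1225, 0.2002]
orientation: [[-0.076, 0.997, 0.0], [0.997, 0.076, -0.003], [-0.003, -0.0, -1.0]]
force: [-0.4, -1.2, -0.8]
gripper_width: 0.0212
gripper_force: 59.5
```

Run:
```python
from h import *
S=cam("scene");D=cam("side");s=arm.get_state();print(s["ee_pos"],s["t"])
a=cv2.resize(S[0][140:240,305:405],None,fx=4,fy=4,interpolation=cv2.INTER_CUBIC);b=cv2.resize(D[0][130:230,190:290],None,fx=4,fy=4,interpolation=cv2.INTER_CUBIC)
cv2.imwrite("pics/p6.png",np.hstack([a,b]))
```

```text
[0.56480861 0.12160183 0.20007399] 8.4167
```

View pics/p6.png

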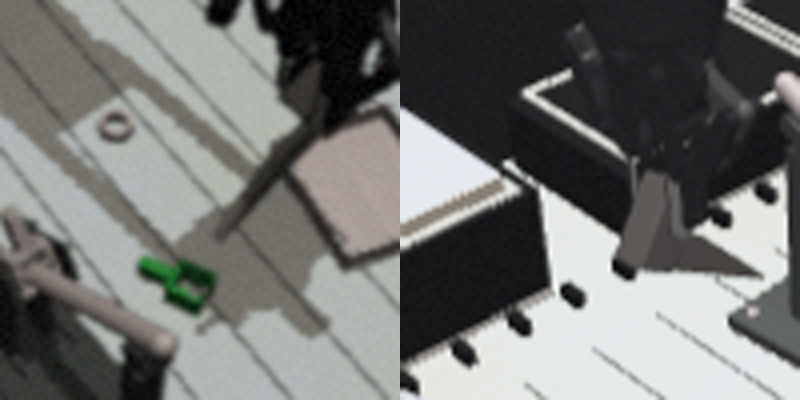

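The picture shows the wedge now pitched tip-down and clear of the rod. The tip is at (222,238) in the left half and (763,276) in the right half.

Run:
```python
from h import *
np.set_printoptions(precision=4,suppress=True)
S=cam("scene");D=cam("side");s=arm.get_state();R=s["orientation"]
t=tri(S,(305+220.5/4,140+236.5/4),D,(190+361.5/4,130+274.5/4));q=proj(S,t);print(t,q)
r=R.T@(t-s["ee_pos"]);r[2]+=.019;print("tip rel grasp, tool",r)
# level: tip rel pivot (-.107 , z down +.0415 mid)
print("pitch",np.degrees(np.arctan2(r[2],-r[0])-np.arctan2(.0409,.107)), np.hypot(r[0],r[2]))
```

```text
[0.569  0.0577 0.1248] [[358.2042 198.909 ]]
tip rel grasp, tool [-0.0638 -0.0006  0.0942]
pitch 34.962746626070306 0.11380175038061595
```

Emit:
drive_tool(
  plan=[0,0,-4,7.1,0,0,-4,7.1,0,0,0,7.1,0,0,0,7.1,0,0,0,7.1,0,0,0,7.1,0,0,0,7.1,0,0,0,7.1],
)

```text
t: 9.18
ee_pos: [0.5649, 0.1215, 0.2799]
orientation: [[0.799, 0.601, -0.0], [0.601, -0.799, -0.001], [-0.001, 0.001, -1.0]]
force: [0.1, -0.8, -0.7]
gripper_width: 0.021
gripper_force: 59.6
```

Emit:
drive_tool(
  plan=[0,0,0,7.1,0,0,0,7.1,0,0,0,7.1,0,0,0,7.1,0,0,0,4.8,0,0,0,0,0,0,0,0],
)

```text
t: 9.77
ee_pos: [0.5649, 0.122, 0.2798]
orientation: [[0.997, 0.074, -0.0], [0.074, -0.997, -0.001], [-0.0, 0.001, -1.0]]
force: [0.5, -0.2, -0.7]
gripper_width: 0.0207
gripper_force: 59.5
```

Emit:
drive_tool(
  plan=[0.54,3.29,0,0,0.54,3.29,0,0,0.54,3.29,0,0,0.54,3.29,0,0,0.54,3.29,0,0,0,0,2.9,0,0,0,2.9,0,0,0,0,0],
)

```text
t: 10.43
ee_pos: [0.5999, -0.0401, 0.2162]
orientation: [[0.997, 0.073, -0.011], [0.073, -0.997, 0.001], [-0.011, -0.002, -1.0]]
force: [-2.8, 0.4, -2.2]
gripper_width: 0.0208
gripper_force: 59.5
```

Emit:
drive_tool(
  plan=[0,0,0,0,0,0,0,0],
)

```text
t: 10.6
ee_pos: [0.6045, -0.0391, 0.2229]
orientation: [[0.997, 0.074, 0.001], [0.074, -0.997, -0.0], [0.001, 0.0, -1.0]]
force: [0.4, 0.4, 0.3]
gripper_width: 0.0209
gripper_force: 59.5
```

Run:
```python
from h import *
S=cam("scene");D=cam("side");W=cam("wrist");s=arm.get_state();print(s["ee_pos"],s["t"])
np.savez("w2.npz",K=W[1],R=W[2],t=W[3],im=W[0])
a=cv2.resize(S[0][165:265,275:375],None,fx=4,fy=4,interpolation=cv2.INTER_CUBIC);b=cv2.resize(D[0][130:230,270:370],None,fx=4,fy=4,interpolation=cv2.INTER_CUBIC)
cv2.imwrite("pics/p7.png",np.hstack([a,b]))
```

```text
[ 0.60516188 -0.03876366  0.22396076] 10.75
```

View pics/p7.png

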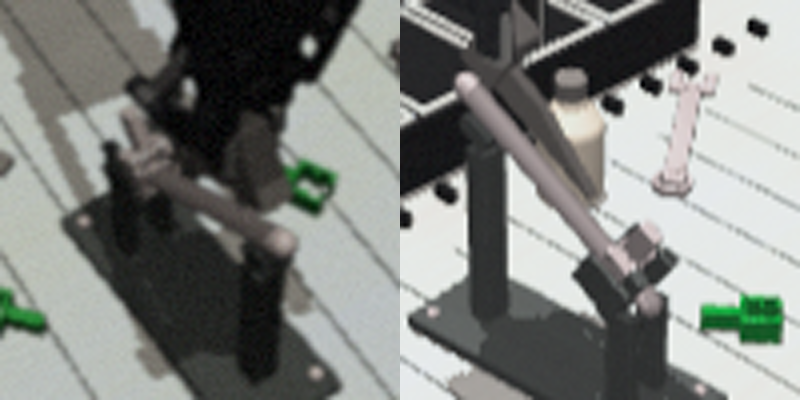

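The picture shows the wedge over the rod and tilted parallel to it, with its tip at about (590,205) in the right half. That is clear uphill of the clip at (628,265).

Emit:
drive_tool(
  plan=[0,0.15,0.6,0,0,0,0.6,0,0,0,0.4,0,0,0,0.2,0,0,0,0,0,0,0,0,0],
)

```text
t: 11.25
ee_pos: [0.6038, -0.0404, 0.2035]
orientation: [[0.997, 0.073, -0.001], [0.073, -0.997, 0.0], [-0.001, -0.0, -1.0]]
force: [-0.5, -0.8, -0.4]
gripper_width: 0.0208
gripper_force: 59.5
```

Emit:
drive_tool(
  plan=[0,0,0.2,0,0,0,0.2,0,0,0,0,0],
)

```text
t: 11.5
ee_pos: [0.6031, -0.0407, 0.2007]
orientation: [[0.997, 0.073, -0.001], [0.073, -0.997, -0.0], [-0.001, 0.0, -1.0]]
force: [-3.8, -0.1, 7.4]
gripper_width: 0.0214
gripper_force: 60.6
```

Emit:
drive_tool(
  plan=[0,0,0.15,0,0,0,0.1,0,0,0,0,0],
)

```text
t: 11.75
ee_pos: [0.6031, -0.0408, 0.2005]
orientation: [[0.997, 0.073, 0.0], [0.073, -0.997, -0.001], [0.0, 0.001, -1.0]]
force: [-7.2, 0.6, 17.2]
gripper_width: 0.0211
gripper_force: 62.2
```

Emit:
drive_tool(
  plan=[-0.42,0,0.2,0,-0.42,0,0.26,0,-0.42,0,0.26,0,-0.42,0,0.26,0,-0.42,0,0.26,0,-0.42,0,0.26,0,0,0,0,0],
)

```text
t: 12.33
ee_pos: [0.577, -0.0427, 0.1842]
orientation: [[0.997, 0.073, -0.001], [0.073, -0.997, -0.001], [-0.001, 0.001, -1.0]]
force: [-6.3, -0.5, 13.2]
gripper_width: 0.021
gripper_force: 61.4
```

Emit:
drive_tool(
  plan=[-0.26,0,0.16,0,-0.26,0,0.16,0,-0.26,0,0.16,0,-0.26,0,0.16,0,0,0,0,0],
)

```text
t: 12.75
ee_pos: [0.5706, -0.0437, 0.18]
orientation: [[0.997, 0.073, 0.007], [0.073, -0.997, -0.001], [0.007, 0.002, -1.0]]
force: [-2.3, -0.2, 17.8]
gripper_width: 0.0211
gripper_force: 62.2
```

Emit:
drive_tool(
  plan=[-0.26,0,0.16,0,-0.26,0,0.16,0,-0.26,0,0.16,0,-0.26,0,0.16,0,0,0,0,0],
)

```text
t: 13.17
ee_pos: [0.5613, -0.0447, 0.1742]
orientation: [[0.997, 0.073, 0.009], [0.073, -0.997, -0.002], [0.009, 0.003, -1.0]]
force: [-1.6, -1.2, 20.0]
gripper_width: 0.0211
gripper_force: 62.3
```

Emit:
drive_tool(
  plan=[-0.26,0,0.16,0,-0.26,0,0.16,0,0,0,0,0],
)

```text
t: 13.42
ee_pos: [0.5573, -0.0451, 0.1716]
orientation: [[0.997, 0.073, 0.012], [0.073, -0.997, -0.002], [0.012, 0.003, -1.0]]
force: [-1.8, -0.2, 21.3]
gripper_width: 0.0209
gripper_force: 62.7
```

Emit:
drive_tool(
  plan=[-0.26,0,0.15,0,-0.26,0,0.15,0,-0.26,0,0.15,0,-0.26,0,0.15,0,0,0,0,0],
)

```text
t: 13.83
ee_pos: [0.5471, -0.0459, 0.1651]
orientation: [[0.997, 0.073, 0.012], [0.073, -0.997, -0.002], [0.012, 0.003, -1.0]]
force: [0.1, -0.1, 19.5]
gripper_width: 0.021
gripper_force: 62.4
```

Emit:
drive_tool(
  plan=[-0.26,0,0.15,0,-0.26,0,0.15,0,0,0,0,0],
)

```text
t: 14.08
ee_pos: [0.541, -0.0462, 0.1614]
orientation: [[0.997, 0.073, 0.01], [0.073, -0.997, -0.002], [0.01, 0.003, -1.0]]
force: [-0.5, -0.3, 14.9]
gripper_width: 0.021
gripper_force: 62.0
```

Emit:
drive_tool(
  plan=[-0.26,0,0.15,0,0,0,0,0,0,0,0,0],
)

```text
t: 14.33
ee_pos: [0.5355, -0.046, 0.158]
orientation: [[0.997, 0.073, 0.003], [0.073, -0.997, -0.001], [0.003, 0.001, -1.0]]
force: [-3.8, -0.4, 11.8]
gripper_width: 0.0211
gripper_force: 61.2
```

Run:
```python
from h import *
S=cam("scene");D=cam("side");s=arm.get_state();print(s["ee_pos"],s["t"],s["force"])
a=cv2.resize(S[0][150:230,270:350],None,fx=5,fy=5,interpolation=cv2.INTER_CUBIC);b=cv2.resize(D[0][150:230,290:370],None,fx=5,fy=5,interpolation=cv2.INTER_CUBIC)
cv2.imwrite("pics/p8.png",np.hstack([a,b]))
```

```text
[ 0.53549483 -0.04602213  0.157971  ] 14.4333 [-3.72175676 -0.20596666 12.4123274 ]
```

View pics/p8.png

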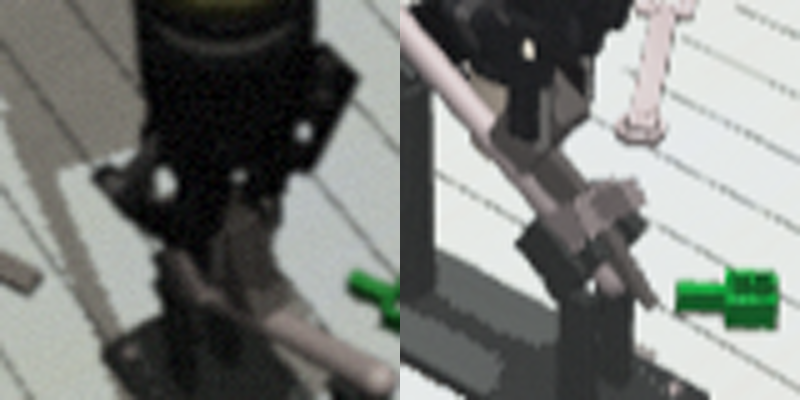

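The picture shows the clip raised off the rod: tab at (620,200) in the right half, with the wedge blade through the window and its tip out at (650,300). The force along the rod has dropped, so it is free, and I withdraw the wedge uphill.

Emit:
drive_tool(
  plan=[0,0,-0.15,0,0.6,0,-0.37,0,1.1,0,-0.69,0,1.3,0,-0.81,0,1.3,0,-0.81,0,1.3,0,-0.81,0,1.3,0,-0.81,0,1.3,0,-0.81,0],
)

```text
t: 15.1
ee_pos: [0.6162, -0.0395, 0.2086]
orientation: [[0.997, 0.073, -0.003], [0.073, -0.997, 0.0], [-0.003, -0.0, -1.0]]
force: [-3.3, -0.0, 2.3]
gripper_width: 0.0212
gripper_force: 60.0
```

Emit:
drive_tool(
  plan=[1.3,0,-0.81,0,0.5,0,-3,0,0,0,-4,0,0,0,0,0,0,0,0,0],
)

```text
t: 15.52
ee_pos: [0.6371, -0.0384, 0.2896]
orientation: [[0.997, 0.073, 0.007], [0.073, -0.997, -0.001], [0.007, 0.001, -1.0]]
force: [-0.5, -1.2, -1.2]
gripper_width: 0.0211
gripper_force: 59.8
```

Emit:
drive_tool(
  plan=[-1.56,3.75,0,0,-1.56,3.75,0,0,-1.56,3.75,0,0,-1.56,3.75,0,0,-1.56,3.75,0,0,-1.56,3.75,0,0,0,0,3,0,0,0,4,0],
)

```text
t: 16.18
ee_pos: [0.559, -0.2739, 0.2184]
orientation: [[0.998, 0.069, 0.007], [0.069, -0.998, -0.004], [0.007, 0.005, -1.0]]
force: [1.4, -0.5, -0.8]
gripper_width: 0.021
gripper_force: 59.8
```

Emit:
drive_tool(
  plan=[0,0,4,0,0,0,4,0,0,0,3,0,0,0,2,0,0,0,1,0,0,0,0,0,0,0,0,0],
)

```text
t: 16.77
ee_pos: [0.5575, -0.2694, 0.0759]
orientation: [[0.997, 0.073, -0.001], [0.073, -0.997, 0.001], [-0.001, -0.001, -1.0]]
force: [1.1, -0.4, -1.0]
gripper_width: 0.0212
gripper_force: 60.0
```

Emit:
drive_tool(
  plan=[0,0,0.7,0,0,0,0.7,0,0,0,0.7,0,0,0,0.7,0,0,0,0.7,0,0,0,0.7,0,0,0,0.5,0,0,0,0,0],
)

```text
t: 17.43
ee_pos: [0.5607, -0.2709, 0.0317]
orientation: [[0.997, 0.074, 0.006], [0.074, -0.997, -0.003], [0.006, 0.004, -1.0]]
force: [2.3, 0.2, 5.5]
gripper_width: 0.0209
gripper_force: 61.3
```

Emit:
drive_tool(
  plan=[0,0,0.3,0,0,0,0.3,0,0,0,0.2,0,0,0,0,0],
)

```text
t: 17.77
ee_pos: [0.561, -0.2711, 0.0243]
orientation: [[0.997, 0.074, 0.007], [0.074, -0.997, -0.004], [0.007, 0.004, -1.0]]
force: [3.0, 0.4, 5.9]
gripper_width: 0.0209
gripper_force: 61.6
```

Emit:
drive_tool(
  plan=[0,0,0.2,0,0,0,0.1,0,0,0,0,0],
)

```text
t: 18.02
ee_pos: [0.5612, -0.2712, 0.0238]
orientation: [[0.997, 0.073, 0.008], [0.073, -0.997, -0.004], [0.008, 0.005, -1.0]]
force: [-1.1, 1.8, 18.2]
gripper_width: 0.0213
gripper_force: 63.6
```

Seated flat, so I ease off, release and raise.

Emit:
drive_tool(
  plan=[0,0,-0.2,0,0,0,0,0,0,0,0,0,0,0,0,0,0,0,0,0,0,0,0,0,0,0,0,0,0,0,0,0],
  gripper=1,
)

```text
t: 18.68
ee_pos: [0.5575, -0.2695, 0.0202]
orientation: [[0.997, 0.073, -0.0], [0.073, -0.997, 0.0], [-0.0, -0.0, -1.0]]
force: [-1.2, 0.0, -0.1]
gripper_width: 0.0855
gripper_force: 0.0
```

Emit:
drive_tool(
  plan=[0,0,-2,0,0,0,-4,0,0,0,-4,0,0,0,-4,0,0,0,-4,0,0,0,-4,0,0,0,-4,0,0,0,0,0],
)

```text
t: 19.35
ee_pos: [0.5617, -0.2718, 0.2904]
orientation: [[0.997, 0.073, 0.015], [0.073, -0.997, -0.008], [0.014, 0.009, -1.0]]
force: [0.9, -1.3, 0.9]
gripper_width: 0.0853
gripper_force: 0.0
```

Run:
```python
from h import *
np.set_printoptions(precision=4,suppress=True)
S=cam("scene");D=cam("side");W=cam("wrist");s=arm.get_state();print(s["ee_pos"],s["t"])
a=cv2.resize(S[0][170:225,285:350],None,fx=6,fy=6,interpolation=cv2.INTER_CUBIC);b=cv2.resize(D[0][160:230,290:355],None,fx=6,fy=6,interpolation=cv2.INTER_CUBIC)[:330]
w=cv2.resize(S[0][225:285,195:260],None,fx=4,fy=4);w2=cv2.resize(D[0][160:220,350:430],None,fx=4,fy=4)
im=np.zeros((580,790,3),np.uint8);im[:330,:390]=a;im[:330,395:785]=b;im[335:575,:260]=w;im[335:575,395:715]=w2
cv2.imwrite("pics/p9.png",im);np.savez("c.npz",S=S[0],D=D[0])
```

```text
[ 0.5575 -0.2694  0.2808] 19.5
```

View pics/p9.png

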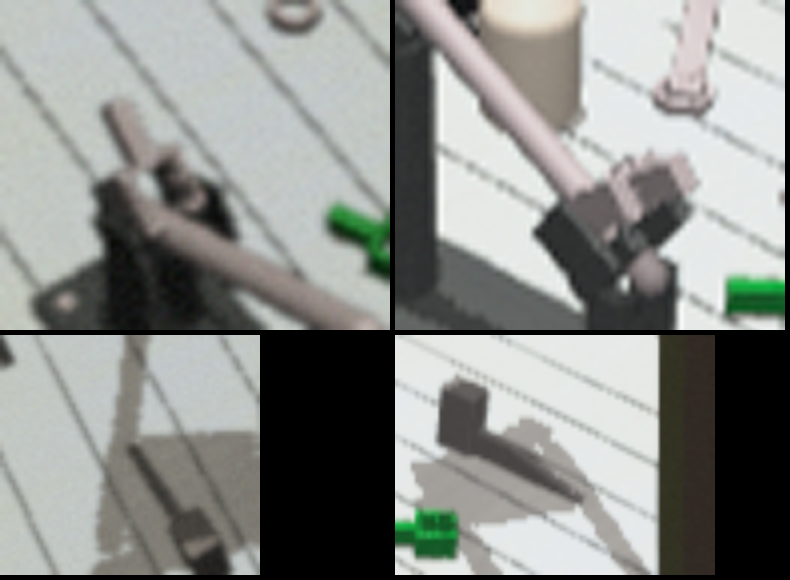

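The picture shows the wedge flat on the deck in both lower crops. The clip is loose on the rod, its tab leaning towards the robot with its end at (116,107) in the scene crop and (685,170) in the side crop. I triangulate the tab.

Run:
```python
from h import *
np.set_printoptions(precision=4,suppress=True)
S=cam("scene");D=cam("side")
for a,b in(((116,107),(685,170)),((126,132),(655,187))):
    p=(285+(a[0]-2.5)/6,170+(a[1]-2.5)/6);q=(290+(b[0]-397.5)/6,160+(b[1]-2.5)/6)
    X=tri(S,p,D,q);print(X,proj(S,X)-p,proj(D,X)-q)
    d=X-np.array([.519,-.0465,.105]);u=np.array([.9973,.0737,0])
    print(" stand x,y,z mm",1000*d@u,1000*d@[-.0737,.9973,0],1000*d[2])
X0=np.array([.519,-.0465,.105]);u=np.array([.9973,.0737,0]);z=np.array([0,0,1.])
for up,lean in((14,0),(14,20),(14,-20),(14,10)):
    a=np.radians(32);b=np.radians(32+lean);n=-np.sin(a)*u+np.cos(a)*z;m=-np.sin(b)*u+np.cos(b)*z
    T=X0+up/1e3*n+.046*m;M=X0+up/1e3*n+.033*m;print(up,lean,T,M,6*(proj(S,[T,M])-[285,170])+2.5,6*(proj(D,[T,M])-[290,160])+[397.5,2.5])
```

```text
[ 0.4793 -0.0487  0.1487] [[-0.8044 -0.195 ]] [[-0.5236  0.0958]]
 stand x,y,z mm -39.80057867405029 0.7578712481555739 43.74032156454151
[ 0.4885 -0.0453  0.1379] [[0.7664 0.1772]] [[ 0.4959 -0.0883]]
 stand x,y,z mm -30.339913944633075 3.456994156537669 32.916410955892
14 0 [ 0.4873 -0.0488  0.1559] [ 0.4942 -0.0483  0.1449] [[119.9268 108.2933]
 [130.6152 135.2421]] [[667.9474 147.3046]
 [653.4039 163.3498]]
14 20 [ 0.4755 -0.0497  0.1452] [ 0.4857 -0.049   0.1372] [[104.8067 106.0671]
 [119.6648 133.3419]] [[690.3218 180.7774]
 [669.315  187.1389]]
14 -20 [ 0.5021 -0.0478  0.1619] [ 0.5048 -0.0476  0.1492] [[140.1522 122.3169]
 [145.082  145.4619]] [[639.3944 120.8167]
 [633.1247 144.4651]]
14 10 [ 0.4809 -0.0493  0.1511] [ 0.4896 -0.0487  0.1414] [[111.6047 105.6851]
 [124.6093 133.2288]] [[680.1174 163.4281]
 [662.051  174.8118]]
```

Emit:
drive_tool(
  plan=[-1.04,-3.76,0,0,-1.04,-3.76,0,0,-1.04,-3.76,0,0,-1.04,-3.76,0,0,-1.04,-3.76,0,0,-1.04,-3.76,0,0,0,0,4,0,0,0,4,0],
)

```text
t: 20.27
ee_pos: [0.4791, -0.047, 0.2006]
orientation: [[0.997, 0.077, 0.004], [0.077, -0.997, -0.0], [0.004, 0.001, -1.0]]
force: [0.3, -0.4, -1.8]
gripper_width: 0.0855
gripper_force: 0.0
```

Emit:
drive_tool(
  plan=[0,0,0,0,0,0,0,0],
)

```text
t: 20.43
ee_pos: [0.4759, -0.0483, 0.1976]
orientation: [[0.997, 0.074, -0.009], [0.074, -0.997, 0.002], [-0.009, -0.002, -1.0]]
force: [-0.1, -0.2, 0.2]
gripper_width: 0.0854
gripper_force: 0.0
```

Emit:
drive_tool(
  plan=[0.2,0.05,2,0,0,0,2.5,0,0,0,1.5,0,0,0,0.9,0,0,0,0,0,0,0,0,0,0,0,0,0],
)

```text
t: 21.02
ee_pos: [0.4824, -0.0499, 0.1329]
orientation: [[0.997, 0.073, 0.003], [0.073, -0.997, -0.0], [0.003, 0.001, -1.0]]
force: [-0.0, -1.3, -0.4]
gripper_width: 0.0851
gripper_force: 0.0
```

Emit:
drive_tool(
  plan=[-0.3,0,0.35,0,0,0,0,0,0,0,0,0],
)

```text
t: 21.27
ee_pos: [0.4778, -0.0497, 0.1285]
orientation: [[0.997, 0.073, 0.001], [0.073, -0.997, -0.0], [0.001, 0.0, -1.0]]
force: [0.5, 0.0, -0.4]
gripper_width: 0.0857
gripper_force: 0.0
```

Emit:
drive_tool(
  plan=[0,0,0,0,0,0,0,0,0,0,0,0,0,0,0,0,0,0,0,0,0,0,0,0,0,0,0,0,0,0,0,0],
  gripper=-1,
)

```text
t: 21.93
ee_pos: [0.4779, -0.0496, 0.128]
orientation: [[0.997, 0.073, -0.0], [0.073, -0.997, 0.0], [-0.0, -0.0, -1.0]]
force: [-0.1, 0.1, 0.7]
gripper_width: 0.0092
gripper_force: 58.7
```

Emit:
drive_tool(
  plan=[-0.2,0,-0.3,0,-0.3,0,-0.5,0,-0.5,0,-0.8,0,-0.5,0,-0.8,0,-0.5,0,-0.8,0,0,0,0,0],
)

```text
t: 22.43
ee_pos: [0.4576, -0.0513, 0.162]
orientation: [[0.997, 0.073, 0.002], [0.073, -0.997, -0.001], [0.002, 0.001, -1.0]]
force: [0.8, 0.6, -0.2]
gripper_width: 0.0088
gripper_force: 58.7
```

Emit:
drive_tool(
  plan=[0,0,-2,0,0,0,-4,0,0,0,-3,0,0,0,0,0,0,0,0,0],
)

```text
t: 22.85
ee_pos: [0.4594, -0.0514, 0.2523]
orientation: [[0.997, 0.073, 0.006], [0.073, -0.997, -0.001], [0.006, 0.002, -1.0]]
force: [-0.1, 0.5, -0.1]
gripper_width: 0.0085
gripper_force: 58.7
```

Emit:
drive_tool(
  plan=[0.75,-3.56,0,0,0.75,-3.56,0,0,0.75,-3.56,0,0,0.75,-3.56,0,0,0.75,-3.56,0,0,0.75,-3.56,0,0,0.75,-3.56,0,0,0.75,-3.56,0,0],
)

```text
t: 23.52
ee_pos: [0.4957, 0.2387, 0.2482]
orientation: [[0.997, 0.073, -0.003], [0.073, -0.997, -0.001], [-0.003, 0.001, -1.0]]
force: [0.8, 0.3, -0.1]
gripper_width: 0.0088
gripper_force: 58.8
```

Emit:
drive_tool(
  plan=[0,0,3,0,0,0,4,0,0,0,4,0,0,0,3,0,0,0,2,0,0,0,1,0,0,0,0,0,0,0,0,0],
)

```text
t: 24.18
ee_pos: [0.4965, 0.2371, 0.0794]
orientation: [[0.997, 0.073, -0.002], [0.073, -0.997, -0.001], [-0.002, 0.0, -1.0]]
force: [0.2, 0.2, -0.2]
gripper_width: 0.009
gripper_force: 58.9
```

Emit:
drive_tool(
  plan=[0,0,1,0,0,0,1,0,0,0,0.7,0,0,0,0.5,0,0,0,0.3,0,0,0,0,0],
)

```text
t: 24.68
ee_pos: [0.4965, 0.2371, 0.0443]
orientation: [[0.997, 0.073, -0.001], [0.073, -0.997, -0.0], [-0.001, 0.0, -1.0]]
force: [0.7, 0.4, -0.6]
gripper_width: 0.0087
gripper_force: 58.8
```

Emit:
drive_tool(
  plan=[0,0,0.3,0,0,0,0.3,0,0,0,0,0],
)

```text
t: 24.93
ee_pos: [0.4968, 0.2373, 0.0387]
orientation: [[0.997, 0.073, -0.0], [0.073, -0.997, -0.0], [-0.0, 0.0, -1.0]]
force: [-0.1, -0.1, 0.0]
gripper_width: 0.0089
gripper_force: 58.8
```

Emit:
drive_tool(
  plan=[0,0,0.3,0,0,0,0.3,0,0,0,0.2,0,0,0,0,0],
)

```text
t: 25.27
ee_pos: [0.4966, 0.2372, 0.0305]
orientation: [[0.997, 0.073, -0.001], [0.073, -0.997, -0.0], [-0.001, 0.0, -1.0]]
force: [-0.5, -1.0, -0.5]
gripper_width: 0.0082
gripper_force: 58.8
```

Emit:
drive_tool(
  plan=[0,0,0.2,0,0,0,0.2,0,0,0,0,0],
)

```text
t: 25.52
ee_pos: [0.4967, 0.2372, 0.0267]
orientation: [[0.997, 0.073, -0.001], [0.073, -0.997, -0.0], [-0.001, 0.0, -1.0]]
force: [0.0, 0.2, -0.1]
gripper_width: 0.0087
gripper_force: 58.8
```

Emit:
drive_tool(
  plan=[0,0,0,0,0,0,0,0,0,0,0,0,0,0,0,0,0,0,0,0,0,0,0,0],
  gripper=-0.4,
)

```text
t: 26.02
ee_pos: [0.497, 0.2373, 0.0271]
orientation: [[0.997, 0.073, 0.0], [0.073, -0.997, 0.0], [0.0, -0.0, -1.0]]
force: [0.1, -0.1, -0.7]
gripper_width: 0.0257
gripper_force: 0.0
```

Emit:
drive_tool(
  plan=[0,0,-1,0,0,0,-3,0,0,0,-4,0,0,0,-4,0,0,0,-4,0,0,0,-4,0,0,0,0,0,0,0,0,0],
)

```text
t: 26.68
ee_pos: [0.4988, 0.2381, 0.2311]
orientation: [[0.997, 0.073, 0.008], [0.073, -0.997, 0.003], [0.008, -0.002, -1.0]]
force: [-0.4, -0.1, -0.4]
gripper_width: 0.0256
gripper_force: 0.0
```

Run:
```python
from h import *
np.set_printoptions(precision=4,suppress=True)
S=cam("scene");D=cam("side");W=cam("wrist");s=arm.get_state();print(s["ee_pos"],s["t"],s["gripper_width"])
# clip in tray in the wrist view: pixels of the tray interior that differ from floor
P=np.array([[.523+a,.237+b,.003] for a in(-.05,0,.05) for b in(-.05,0,.05)]);print(proj(W,P))
g=cv2.cvtColor(W[0],cv2.COLOR_BGR2GRAY)
q=proj(W,P);x0,y0=np.clip(q.min(0)-25,0,None).astype(int);x1,y1=(q.max(0)+25).astype(int)
print(x0,y0,x1,y1);c=cv2.resize(g[y0:y1,x0:x1],(64,36),interpolation=cv2.INTER_AREA)
for r in c: print("".join(" .:-=+*#%@"[::-1][min(9,v//22)] for v in r))
```

```text
[0.4957 0.2368 0.2259] 26.8333 0.025697158435839775
[[364.4362 195.1831]
 [317.7939 191.8492]
 [270.9205 188.4988]
 [369.645  148.3964]
 [321.3069 144.8205]
 [272.7206 141.2262]
 [375.249   98.0599]
 [325.0872  94.2141]
 [274.658   90.3479]]
245 65 400 220
------+----------------------==---------------------==----------
------=----------++==--------=----------------------+-----------
------+----------*=-==+++===-=----------------------+-----------
------=---------=+--------==+++====-----------------+-----------
------+---------+----------------==+++===----------=+-----------
------+---------*-----------------------==+++===---==-----------
------+--------+=------------------------------==+++===---------
------+--------*-------------------------------------==+++=-----
------+-------=+----------------------------------------*=------
------+-------+=---------------------------------------++-------
------+-------*---------------------------------------=*=-------
------=------=+---------------------------------------++--------
------=------*---------------------------------------=*=-------
[... 796 characters left out ...]
-=+++++++++++++++++++++++++++++=-*+---------------
-----+==*=+==+=++++++++++++++++++++++++++++++++*-===------------
---==*+**+++++++++++++++++++++++++++++++++++++**+====-----------
=====*+*********++++++++++++++++++++++++++++++*++====-----------
=====*==++++++****##****+++++++++++++++++++++*+++====-----------
====+*=========++++++****##****+++++++++++++**+*=====-----------
====+*===============++++++++****#****++++++*+++=++=------------
-===+*===============++=++*+++++++++****##***+*+=---------------
-===+*===========++++==+=++++++++++++++++++*++*+=---------------
--==++===================*+==+++=+++++++++++++*++=--------------
---=+*================++=*+==+++++++++++++++++*+++--------------
```

Run:
```python
from h import *
D=cam("side");B=cv2.imread("pics/side0.png")
lo,hi=(196,235),(276,312)
c=cv2.absdiff(D[0],B)[lo[1]:hi[1],lo[0]:hi[0]].max(2)
m=cv2.morphologyEx((c>25).astype(np.uint8),cv2.MORPH_OPEN,np.ones((2,2)))
for r in m[::2]: print("".join(".#"[v] for v in r))
n,_,st,ce=cv2.connectedComponentsWithStats(m)
for a,b in zip(st[1:],ce[1:]):
    if a[4]>15: print(a+np.array([*lo,0,0,0]),onz(D,b+lo,.012))
```

```text
................................................................................
................................................................................
................................................................................
................................................................................
................................................................................
................................................................................
................................................................................
................................................................................
................................................................................
................................................................................
................................................................................
................................................................................
................................................................................
...............................................
[... 1420 characters left out ...]
.............................###########..............#################
.....................................########..............#####################
.....................................####..............#########################
..............................##.####..............#############################
...............................##.............################################..
............................................#################################...
......................................#####################################.....
..............................##...#######################################......
[ 226  276   50   36 1048] [0.46115486 0.23775509 0.012     ]
```

```bash
python3 -c "
from h import *
D=cam('side');print(onz(D,(241,283),.012));print(arm.close_job())"
```

```text
[0.50802097 0.23223442 0.012     ]
the job is handed in; nothing more can be done
None
```

The wedge pushed the clip free and was set back down on the open deck, the clip was released in the parts tray, and the job was handed in at about 27 s; no verdict came back, and the clip's rest in the tray was checked only by coarse image measurements.

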